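# Lock off the torch-gas generator and crack its filler cap

### The arm

A 7-joint arm with a two-finger parallel gripper is mounted at the origin on the work surface. World frame = base frame: x ahead of the robot, y to its left, z up, the work surface at z = 0. Lengths are in m, angles in rad, forces in N, time in s.
With the tool pointing down it reaches from about 0.4 to 0.85 m from the base axis. Payload 4.5 kg.
Tool frame: the origin (TCP) lies midway between the tips of the shut fingers; the grasp point (between the pads) lies 19 mm behind it (pinch_z is the distance from the TCP to the grasp point, in m); z points along the fingers, y is the line along which they close (so a half turn about z gives the same grasp; the last joint's range is limited). The gripper opens to 88 mm and grips with 3 to 60 N. Pads are 18 mm wide; open, the fingers measure 123 mm over their backs; the gripper's body (75 mm by 187 mm) begins 45 mm behind the grasp point.
Start: joints at [1.197, 0.689, -0.195, 1.565, 0.157, 0.902, -0.215], TCP at [0.248, -0.574, 0.239] pointing down, gripper open.
Joint ranges: [-3.01, 3.01], [-0.46, 2.08], [-1.47, 1.51], [0.13, 2.56], [-1, 4.14], [0.04, 2.09], [-2.66, 2.66]. Speed limits (rad/s): [2.57, 2.57, 3.14, 3.14, 3.14, 3.14, 3.14].

### API

Orientations are given as a 3x3 rotation matrix whose columns are the frame's x, y, z axes.
In Python, from rig import * gives the robot as it stands. The module is installed in compiled form; this text tells all that it offers.
- The arm moves only by the tool move_arm, never from a script. Its argument "commands" is one flat list of numbers, 6 for each row, row after row: the shift along the tool's x, y, z in mm, then the turn, a rotation vector about the tool's x, y, z in rad. In form: [dx, dy, dz, wx, wy, wz, dx, dy, dz, wx, wy, wz, ...]. A call has 1 to 12 rows; each row is the pose to reach, as a shift and turn from the pose commanded when the call began, along the tool's axes at that moment; what a row does not reach only later rows make up. A row lasts 1/12 s, in which the tool goes at most 41.7 mm and 7.16 degrees, less where a joint would pass 70% of its speed; a pose out of reach is approached as far as the arm can. A call with a gripper value outside its range is refused whole. "gripper" is the closure, from -1 (fully open) to 1 (shut), set as the call begins (left out, the last holds). The fingers move at their own pace and stop on an object; the grip force is fixed at half the most. Time passes only in rows, so rows that repeat a pose let the fingers close. It gives the time, the measured TCP pose, the force, the opening and the grip force at its end, in the units of the state.
- state(): the state, without advancing time (a new reading comes with each control period).
- get_image(name): name is "scene" or "side" or "wrist"; returns a dict with "color" (384x512x3 uint8, blue, green, red), "K" (3x3 intrinsics, pixels), "pose" (4x4, takes a point from camera to world coordinates); the wrist camera has in their place "mount" (4x4, takes a point from camera to tool coordinates, whose origin is the TCP and whose axes are the flange's). Camera axes: x right, y up, looking along -z (the intrinsics and any distortion apply to the point x, -y, -z); pixel columns grow to the right and rows downward; lengths in m; the calibration is good to about 2 mm. A picture is of the moment at which its call begins: read the wrist's pose just before it. There is no depth.
- sign_off(): hands the job in; it is judged then, once.
Trained networks look in a picture, given as the dict that the camera call returned (one of the last four; its "shot" number tells which), for a name from the list of things; names that differ only in an ending like _2 or _b are one class to them, and where a whole thing is asked for, a point or a joint stands for the part that bears it (a point fixed in the world has none). Each returns a list of dicts, best first, with "score" (0 to 1); they miss things now and then, are a little off and sometimes report something else, mostly with a low value. They report only what shows in the picture. A call takes as long as a camera call.
- recognise(name, picture): "xyz" ([x, y, z] in m, in the coordinates of the camera as it stood for that picture, good to about 4 mm: the middle of the surface that is visible of it).
- regions_of(name, picture): "pixels" (384x512 bool, what is visible of it).
The state is a dict: "t": time; "joint_pos": joint angles; "joint_velocities": joint speeds; "effort": joint torques, N m; "tcp_pos": TCP position; "tool_rot": TCP orientation; "ft_force": force on the tool from outside, world axes, zero at the start; "torque": the same for the moment, N m; "width": opening from 0.0 (shut) to 1.0 (fully open); "finger_force": force on a finger pad.
Only numpy, scipy, OpenCV 4.12 (cv2) and the standard library are available. Lean on these libraries where they do the work, as an engineer would, in place of code of your own. Each camera call takes 0.05 s, during which the arm holds its last target. There are 200 camera calls.

### The job

Shut down the goldsmith's torch-gas generator for venting: take the brass key out of its wooden rest, push it fully into the key switch on top of the generator, turn it clockwise to its stop and leave it there. Then screw the knurled filler cap clockwise fully home, until it bottoms out, and back it off a quarter turn so that it can bleed. Finish while still holding the cap between the fingers at that quarter turn, and do not disturb the jar, the tin or the charcoal block.

Things in the scene. Friction and masses are not known exactly. Their poses are not given: they have to be found in the camera images.
- generator: Low grey sheet-metal cabinet with a dark steel top, 180 mm (its x) by 280 mm (its y), 100 mm high, fixed to the bench. Origin: centre of its underside, z up. A key switch stands at the +y end of its top and a filler neck with a screw cap at the -y end, 150 mm apart.
- keyway (a point): Centre of the mouth of the key switch: a round steel lock cylinder, 42 mm in diameter, whose flat top face (this point) is 112 mm above the bench. A slot goes straight down into it, 16.5 mm long (along this point's x) by 8.5 mm wide (its y), 31 mm deep; z up. It turns with the lock cylinder.
- switch (a joint): Angle of the key switch, rad: turned clockwise seen from above it grows; range 0 to the stop at 1.05. It starts at 0 to 0.2, has light friction (about 0.04 N m) and stays where it is left. Only the inserted key turns it (some 0.1 to 0.2 rad of play in the slot).
- key: Loose brass key, 60 g, upright in its rest, blade down. Origin: tip of the blade, z up, x along the blade's width. Blade 14 mm (x) by 6 mm (y), lowest 6 mm narrowed to 10 by 3.5; a collar 26 by 16 mm, 28 to 34 mm above the origin, stops it on the face of rest or switch; then a flat bow 32 mm (x) by 10 mm (y), 34 to 68 mm above the origin, to grip across y. A half turn about z makes no difference.
- key_bow (a point): Point on the key's axis in the bow, 54 mm above the blade's tip, 14 mm below the bow's top: a good place to grip. Same axes as the key.
- key_rest: Wooden block 70 mm (x) by 60 mm (y) by 50 mm high, fixed to the bench, with a slot like the switch's in its top (16.5 mm along x by 8.5 mm), in which the key stands. It is to the left or to the right of the generator. Origin: centre of its underside.
- cap_top (a point): Centre of the top of the filler cap: upright round knurled aluminium cap, diameter 46 mm, 30 mm tall; a dark bar on top from the centre along this point's x shows how it is turned; z up. Fully home its top is 137 mm above the bench, its lower edge 1 mm above a brass collar (58 mm wide, 6 mm high) on the generator. It rises 8 mm a turn when unscrewed.
- cap (a joint): How far the filler cap is unscrewed, rad: 0 is fully home (bottomed out, hard stop), it grows counterclockwise seen from above (right-hand thread), quarter turn off is 1.57, upper stop 5.0. It starts at 2.2 to 2.9, has about 0.06 N m friction and stays where it is left; once home a further turn makes the fingers slip on it.
- jar: Bystander: loose amber glass jar with a brass lid, 60 mm in diameter, 85 mm high, on the other side of the generator from the key rest. Origin: centre of its underside.
- tin: Bystander: loose flat round metal tin, 64 mm in diameter, 30 mm high, beyond the generator. Origin: centre of its underside.
- charcoal: Bystander: loose black charcoal soldering block, 70 by 100 by 30 mm high, beyond the generator. Origin: centre of its underside.

How it is judged:
On the way, in this order (a step that is already met when the one before it is completed fails the run):
1. the key is fully in the switch and the switch is turned to its stop (z of key in the frame of keyway below -0.02 m and horizontal distance between key and keyway below 0.008 m and value of joint switch above 0.93 rad), for 0.2 s.
2. the cap is screwed fully home (value of joint cap below 0.09 rad), for 0.2 s.
At the end, for the whole second after the job is handed in: The cap has been home and now stands a quarter turn off (1.57 rad, within 0.35), still, gripped between the fingers (over 2 N, tool within 20 mm of the cap's axis); the key is fully in (blade 20 mm or more deep) and the switch within 0.15 rad of its stop (value of joint cap between 1.22 and 1.92 rad and contact force between the fingers and cap above 2 N and z of the grasp point in the frame of cap_top below 0.014 m and horizontal distance between the grasp point and cap_top below 0.02 m and velocity of joint cap between -0.1 and 0.1 rad/s and value of joint switch above 0.9 rad and z of key in the frame of keyway below -0.02 m and horizontal distance between key and keyway below 0.008 m); the arm keeps its last pose, push and grip.
It fails at once if the jar is pushed more than 30 mm from its place or tipped over (distance of jar from where it was at the start of the episode above 0.03 m or angle between jar's own z axis and vertical above 0.5 rad).
It fails at once if the tin is pushed more than 30 mm from its place or tipped over (distance of tin from where it was at the start of the episode above 0.03 m or angle between tin's own z axis and vertical above 0.5 rad).
It fails at once if the charcoal block is pushed more than 30 mm from its place or tipped over (distance of charcoal from where it was at the start of the episode above 0.03 m or angle between charcoal's own z axis and vertical above 0.5 rad).
It also fails if it takes over 72 s, if anything falls off the work surface, if the arm or the gripper's body presses on something with over 40 N, if the wrist force passes 120 N, or if a joint passes its speed limit or range.

## Working session

There is one attempt and no reset: what is moved stays moved. The work goes in short steps, Python scripts to look and compute and a tool call to move; the robot and the scene stay as the last step left them, time stands still between calls to the robot, and variables do not carry over. Pictures are saved under pics/ and viewed, at most 13 in all, crops included, and the job is handed in when it is done.

Besides the shell and the picture viewer there is one more tool, called as name(argument=value, ...) on one line, values as JSON. move_arm: Moves the arm, as the interface text tells. Its arguments: {"type":"object","properties":{"commands":{"type":"array","items":{"type":"number"}},"gripper":{"type":"number"}},"required":["commands"]}

```bash
mkdir -p pics; cat > h.py <<'E'
from rig import *
import numpy as np, cv2
def campose(im,s):
    if "pose" in im: return np.array(im["pose"])
    T=np.eye(4);T[:3,:3]=s["tool_rot"];T[:3,3]=s["tcp_pos"];return T@np.array(im["mount"])
def shot(n):
    s=state();im=get_image(n);im["P"]=campose(im,s);return im
def ray(im,u,v):
    K=np.array(im["K"]);d=np.array([(u-K[0,2])/K[0,0],-(v-K[1,2])/K[1,1],-1.]);return im["P"][:3,3],im["P"][:3,:3]@d
def onz(im,u,v,z):
    o,d=ray(im,u,v);return o+d*(z-o[2])/d[2]
def proj(im,X):
    c=np.linalg.inv(im["P"])@np.r_[X,1];K=np.array(im["K"]);return K[0,0]*c[0]/-c[2]+K[0,2],-K[1,1]*c[1]/-c[2]+K[1,2]
def rec(im,n,k=2):
    for r in recognise(n,im)[:k]:
        print(n,round(r["score"],2),np.round((im["P"]@np.r_[r["xyz"],1])[:3],4))
E
python3 - <<'E'
from h import *
s=state();print(s["t"],s["tcp_pos"],np.round(s["tool_rot"],3),s["ft_force"],s["width"])
ims=[]
for n in("scene","side"):
    im=shot(n);print(n,[k for k in im],np.round(im["K"],1).tolist(),np.round(im["P"],3).tolist())
    for t in("generator","keyway","key","key_bow","key_rest","cap_top","jar","tin","charcoal"):rec(im,t)
    ims.append(im["color"])
    cv2.imwrite(f"pics/{n}0.png",im["color"])
cv2.imwrite("pics/a.png",cv2.resize(np.vstack(ims),(400,600)) if 0 else np.hstack([cv2.resize(i,(400,300)) for i in ims]))
im=shot("wrist");print(np.round(im["K"],1).tolist(),np.round(im["mount"],3).tolist())
E
```

```text
0.0 [ 0.24757843 -0.57318281  0.23792366] [[ 0.918  0.397 -0.001]
 [ 0.397 -0.918  0.002]
 [-0.    -0.002 -1.   ]] [-0.12013988  0.34922851 -0.05133623] 0.9984473568643313
scene ['color', 'K', 'pose', 'shot', 'P'] [[467.6, 0.0, 257.3], [0.0, 467.6, 185.0], [0.0, 0.0, 1.0]] [[0.381, -0.62, 0.686, 1.547], [0.925, 0.249, -0.288, -0.377], [0.008, 0.744, 0.669, 1.004], [0.0, 0.0, 0.0, 1.0]]
generator 0.93 [0.6102 0.0305 0.101 ]
key_bow 0.57 [ 0.4473 -0.3136  0.0782]
key_rest 0.79 [ 0.4682 -0.3131  0.0456]
cap_top 0.82 [ 0.5609 -0.0263  0.1374]
jar 0.78 [0.479  0.3182 0.0614]
tin 0.57 [ 0.7702 -0.147   0.0325]
side ['color', 'K', 'pose', 'shot', 'P'] [[487.9, 0.0, 258.8], [0.0, 487.9, 184.7], [0.0, 0.0, 1.0]] [[-0.68, 0.374, -0.63, -0.112], [-0.733, -0.339, 0.59, 0.673], [0.007, 0.863, 0.505, 0.687], [0.0, 0.0, 0.0, 1.0]]
generator 0.79 [0.5164 0.0826 0.1004]
keyway 0.68 [0.5549 0.1306 0.1122]
key 0.5 [ 0.4384 -0.3105  0.0693]
key_bow 0.62 [ 0.4356 -0.3085  0.0734]
key_rest 0.82 [ 0.4266 -0.2892  0.0361]
cap_top 0.58 [ 0.5422 -0.0115  0.1366]
jar 0.59 [0.443  0.3431 0.0609]
tin 0.72 [ 0.7554 -0.1381  0.0342]
charcoal 0.7 [0.7775 0.0961 0.0308]
[[332.2, 0.0, 249.2], [0.0, 332.2, 196.2], [0.0, 0.0, 1.0]] [[-0.0, 0.959, 0.283, 0.073], [1.0, 0.0, -0.001, 0.0], [-0.001, 0.283, -0.959, -0.146], [0.0, 0.0, 0.0, 1.0]]
```

View pics/scene0.png

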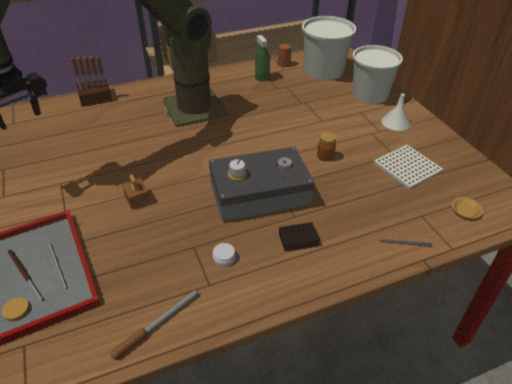

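View pics/side0.png

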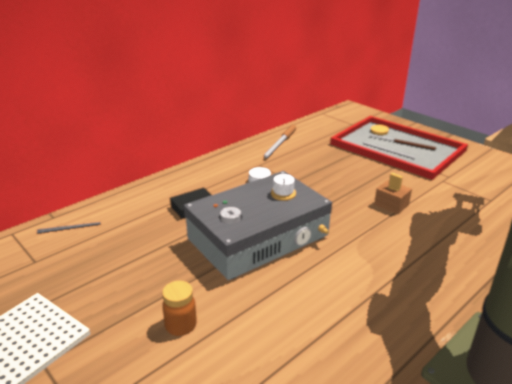

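The scene view shows the generator near (260,182), with the cap at (237,168), the switch at (285,162) and the key in its rest at (135,185). The side view agrees: cap (284,187), switch (231,213), key (396,182). Next I move above the key for wrist views.

move_arm(commands=[140, -82, 0, 0, 0, 0, 280, -165, 0, 0, 0, 0, 280, -165, 0, 0, 0, 0, 280, -165, 0, 0, 0, 0, 280, -165, 0, 0, 0, 0, 280, -165, 0, 0, 0, 0, 280, -165, 0, 0, 0, 0, 280, -165, 0, 0, 0, 0, 280, -165, 0, 0, 0, 0, 280, -165, 0, 0, 0, 0, 280, -165, 0, 0, 0, 0], gripper=-1)

```text
t: 1.97
tcp_pos: [0.439, -0.312, 0.2388]
tool_rot: [[0.918, 0.396, -0.001], [0.396, -0.918, -0.001], [-0.001, 0.001, -1.0]]
ft_force: [-0.3, -1.0, -0.4]
width: 1.0
finger_force: 0.0
```

```bash
python3 - <<'E'
from h import *
s=state();print(s["t"],s["tcp_pos"],np.round(s["tool_rot"],3).tolist(),s["joint_pos"])
im=shot("wrist")
for t in("key","key_bow","key_rest","generator","cap_top"):rec(im,t)
for t in("key","key_rest"):
    r=regions_of(t,im)
    if r:
        m=r[0]["pixels"].astype(np.uint8);c=max(cv2.findContours(m,0,2)[0],key=cv2.contourArea);print(t,r[0]["score"],cv2.minAreaRect(c))
cv2.imwrite("pics/w1.png",im["color"])
import pickle;pickle.dump(im,open("w1.pkl","wb"))
E
```

```text
1.9667 [ 0.43899662 -0.31199175  0.23875459] [[0.918, 0.396, -0.001], [0.396, -0.918, -0.001], [-0.001, 0.001, -1.0]] [ 0.63349742  0.57488781 -0.16404438  1.82819219  0.1323853   0.7491068
 -0.76523828]
key 0.75 [ 0.4397 -0.3093  0.0903]
key_bow 0.91 [ 0.4426 -0.3136  0.089 ]
key_rest 0.8 [ 0.4454 -0.31    0.0438]
generator 0.56 [ 0.4864 -0.0917  0.0608]
key 0.88 ((249.40826416015625, 180.4724884033203), (15.8041353225708, 39.366661071777344), 16.699243545532227)
key_rest 0.78 ((252.60552978515625, 171.48165893554688), (59.289451599121094, 71.45384216308594), 16.699243545532227)
```

View pics/w1.png

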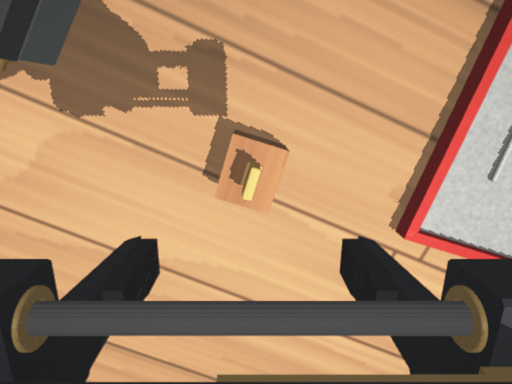

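The wrist view shows the bow near (251,183) on the rest, turned about 17° in the image. I'll fit the key model to the masks of two views.

```bash
cat >> h.py <<'E'
from scipy.optimize import minimize
from scipy.spatial.transform import Rotation as R
def boxes(x,y,a,zt,bs):
    out=[]
    for lx,ly,z0,z1 in bs:
        out.append([np.r_[np.array([[np.cos(a),-np.sin(a)],[np.sin(a),np.cos(a)]])@[i*lx/2,j*ly/2]+[x,y],zt+k] for i in(-1,1) for j in(-1,1) for k in(z0,z1)])
    return out
def sil(im,polys,S=4):
    m=np.zeros((384*S,512*S),np.uint8)
    for P in polys:
        h=cv2.convexHull(np.array([proj(im,p) for p in P],np.float32)*S+S/2)
        cv2.fillConvexPoly(m,h.astype(np.int32),1)
    return m
def fit(views,model,p0,step,S=4):
    ms=[(im,cv2.resize(m.astype(np.uint8),None,fx=S,fy=S,interpolation=0)) for im,m in views]
    def cost(p):
        c=0
        for im,m in ms:
            s=sil(im,model(p),S);c+=1-(s&m).sum()/max(1,(s|m).sum())
        return c
    sx=np.vstack([p0]+[np.array(p0)+np.eye(len(p0))[i]*step[i] for i in range(len(p0))])
    r=minimize(cost,p0,method="Nelder-Mead",options=dict(initial_simplex=sx,xatol=1e-4,fatol=1e-4,maxiter=300));return r.x,r.fun
KEYB=[(.032,.010,-.034,0),(.026,.016,-.040,-.034)]
E
python3 - <<'E'
from h import *
v=[]
for n in("wrist","side","scene"):
    im=shot(n);r=regions_of("key",im);print(n,[(x["score"],x["pixels"].sum()) for x in r])
    if r: v.append((im,r[0]["pixels"]))
a0=np.arctan2(.396,.918)-.29
mod=lambda p:boxes(*p,KEYB)
for vs in(v[:1],v[:2],v):
    print(fit(vs,mod,[.44,-.311,a0,.09],[.006,.006,.1,.006]))
E
```

```text
wrist [(0.69, np.int64(527))]
side [(0.64, np.int64(183))]
scene [(0.21, np.int64(566))]
(array([ 0.43226214, -0.31802144,  0.07617369,  0.06811788]), np.float64(0.0718880487529624))
(array([ 0.43736898, -0.31536094,  0.23855247,  0.08962256]), np.float64(0.37654013514442597))
(array([ 0.43751602, -0.31587328,  0.13072287,  0.0893554 ]), np.float64(1.2680481954963914))
```

move_arm(commands=[-3, 2, 40, 0, 0, 0.1, -3, 2, 80, 0, 0, 0.2, -3, 2, 105, 0, 0, 0.29, -3, 2, 105, 0, 0, 0.29, -3, 2, 105, 0, 0, 0.29, -3, 2, 105, 0, 0, 0.29, -3, 2, 105, 0, 0, 0.29])

```text
t: 3.25
tcp_pos: [0.4388, -0.315, 0.1356]
tool_rot: [[0.993, 0.119, 0.003], [0.119, -0.993, -0.002], [0.003, 0.002, -1.0]]
ft_force: [0.4, -0.7, -0.1]
width: 0.999
finger_force: 0.0
```

```bash
python3 - <<'E'
from h import *
s=state();im=shot("wrist");r=regions_of("key",im);print([(x["score"],x["pixels"].sum()) for x in r])
Rt=np.array(s["tool_rot"]);t=np.array(s["tcp_pos"])
f,c=fit([(im,r[0]["pixels"])],lambda p:boxes(*p,.09,KEYB) if 0 else boxes(p[0],p[1],p[2],.09,KEYB),[.4375,-.3155,.12],[.006,.006,.1]);print(f,c)
print("tool",Rt.T@(np.r_[f[:2],.078]-t)*1000, "yaw tool",np.arctan2(Rt[1,0],Rt[0,0]))
cv2.imwrite("pics/w2.png",im["color"])
E
```

```text
[(0.79, np.int64(1158))]
[ 0.43688944 -0.3155994   0.12034404] 0.07865783840294716
tool [-2.14459264  0.21630033 57.59731253] yaw tool 0.11929355248869797
```

View pics/w2.png

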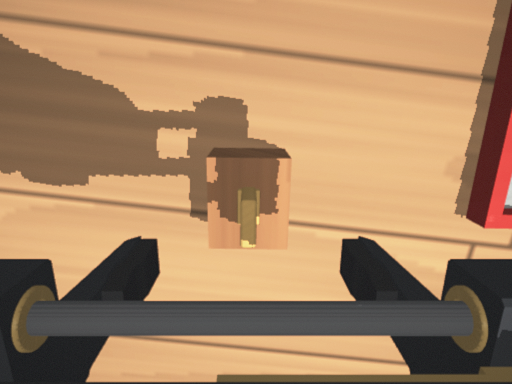

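The key stands upright at (249,215), centred between the fingers and aligned with them. I descend and grip.

move_arm(commands=[-2, 0, 30, 0, 0, 0, -2, 0, 55, 0, 0, 0, -2, 0, 76, 0, 0, 0, -2, 0, 76, 0, 0, 0, -2, 0, 76, 0, 0, 0, -2, 0, 76, 0, 0, 0])

```text
t: 3.85
tcp_pos: [0.4364, -0.3151, 0.0592]
tool_rot: [[0.993, 0.118, 0.002], [0.118, -0.993, -0.001], [0.002, 0.001, -1.0]]
ft_force: [0.5, -0.0, 0.6]
width: 0.997
finger_force: 0.0
```

move_arm(commands=[0, 0, 0, 0, 0, 0, 0, 0, 0, 0, 0, 0, 0, 0, 0, 0, 0, 0, 0, 0, 0, 0, 0, 0, 0, 0, 0, 0, 0, 0, 0, 0, 0, 0, 0, 0, 0, 0, 0, 0, 0, 0, 0, 0, 0, 0, 0, 0, 0, 0, 0, 0, 0, 0, 0, 0, 0, 0, 0, 0], gripper=1)

```text
t: 4.68
tcp_pos: [0.4355, -0.3145, 0.0577]
tool_rot: [[0.993, 0.118, -0.0], [0.118, -0.993, 0.0], [-0.0, -0.0, -1.0]]
ft_force: [-0.3, -0.8, 0.0]
width: 0.27
finger_force: 0.0
```

move_arm(commands=[0, 0, 0, 0, 0, 0, 0, 0, 0, 0, 0, 0, 0, 0, 0, 0, 0, 0, 0, 0, 0, 0, 0, 0, 0, 0, 0, 0, 0, 0], gripper=1)

```text
t: 5.1
tcp_pos: [0.4355, -0.3145, 0.0577]
tool_rot: [[0.993, 0.118, -0.0], [0.118, -0.993, -0.0], [-0.0, 0.0, -1.0]]
ft_force: [-0.7, 0.7, -0.3]
width: 0.112
finger_force: 30.0
```

move_arm(commands=[0, 0, -10, 0, 0, 0, 0, 0, -30, 0, 0, 0, 0, 0, -60, 0, 0, 0, 0, 0, -100, 0, 0, 0, 0, 0, -140, 0, 0, 0, 0, 0, -170, 0, 0, 0, 0, 0, -170, 0, 0, 0])

```text
t: 5.68
tcp_pos: [0.4385, -0.3165, 0.2344]
tool_rot: [[0.993, 0.117, 0.01], [0.117, -0.993, -0.007], [0.01, 0.008, -1.0]]
ft_force: [0.4, -0.4, -1.1]
width: 0.108
finger_force: 30.0
```

move_arm(commands=[13, -36, 0, 0, 0, 0, 26, -72, 0, 0, 0, 0, 39, -110, 0, 0, 0, 0, 52, -148, 0, 0, 0, 0, 65, -186, 0, 0, 0, 0, 78, -224, 0, 0, 0, 0, 91, -262, 0, 0, 0, 0, 104, -300, 0, 0, 0, 0, 117, -338, 0, 0, 0, 0, 130, -374, 0, 0, 0, 0, 139, -400, 0, 0, 0, 0, 139, -400, 0, 0, 0, 0])

```text
t: 6.68
tcp_pos: [0.527, 0.1077, 0.2276]
tool_rot: [[0.992, 0.128, 0.001], [0.128, -0.992, 0.005], [0.002, -0.005, -1.0]]
ft_force: [0.7, 0.6, -0.4]
width: 0.11
finger_force: 30.0
```

move_arm(commands=[0, 0, 0, 0, 0, 0, 0, 0, 0, 0, 0, 0, 0, 0, 0, 0, 0, 0, 0, 0, 0, 0, 0, 0, 0, 0, 0, 0, 0, 0, 0, 0, 0, 0, 0, 0])

```text
t: 7.18
tcp_pos: [0.5265, 0.0981, 0.2278]
tool_rot: [[0.993, 0.116, 0.0], [0.116, -0.993, -0.0], [-0.0, 0.0, -1.0]]
ft_force: [-0.3, 0.1, -0.3]
width: 0.11
finger_force: 30.0
```

```bash
python3 - <<'E'
from h import *
s=state();print(s["t"],np.round(s["tcp_pos"],4),s["joint_pos"])
im=shot("wrist")
for t in("generator","keyway","cap_top","key"):
    rec(im,t,1)
    r=regions_of(t,im)
    if r:
        m=r[0]["pixels"].astype(np.uint8);c=max(cv2.findContours(m,0,2)[0],key=cv2.contourArea);e=cv2.minAreaRect(c);print(t,r[0]["score"],e,m.sum())
        for z in(.1,.112,.137,.143):print(z,np.round(onz(im,*e[0],z),4))
import pickle;pickle.dump(im,open("w3.pkl","wb"))
cv2.imwrite("pics/w3.png",im["color"])
E
```

```text
7.1833 [0.5265 0.0981 0.2278] [-0.26521419  0.58401809 -0.00847521  1.85415123  0.00764974  0.70352521
 -1.73272595]
generator 0.7 [0.5791 0.0444 0.1011]
generator 0.93 ((319.9624328613281, 142.15773010253906), (359.5677185058594, 227.4976806640625), 13.392498970031738) 72321
0.1 [0.5714 0.0442 0.1   ]
0.112 [0.5726 0.0469 0.112 ]
0.137 [0.5751 0.0526 0.137 ]
0.143 [0.5757 0.0539 0.143 ]
keyway 0.66 [0.5593 0.1223 0.1122]
keyway 0.81 ((220.5, 142.5), (55.0, 53.0), 90.0) 2385
0.1 [0.5617 0.1251 0.1   ]
0.112 [0.5633 0.1242 0.112 ]
0.137 [0.5667 0.1225 0.137 ]
0.143 [0.5675 0.1221 0.143 ]
cap_top 0.84 [ 0.5525 -0.0193  0.1428]
cap_top 0.88 ((413.572998046875, 181.962158203125), (72.19807434082031, 64.84593200683594), 36.02737808227539) 3841
0.1 [ 0.5475 -0.0405  0.1   ]
0.112 [ 0.5497 -0.0341  0.112 ]
0.137 [ 0.5544 -0.0207  0.137 ]
0.143 [ 0.5556 -0.0175  0.143 ]
key 0.9 [0.5391 0.101  0.2578]
key 0.58 ((249.5, 259.5), (83.0, 35.0), 90.0) 2216
0.1 [0.4593 0.0892 0.1   ]
0.112 [0.4654 0.0899 0.112 ]
0.137 [0.4782 0.0915 0.137 ]
0.143 [0.4813 0.0919 0.143 ]
```

View pics/w3.png

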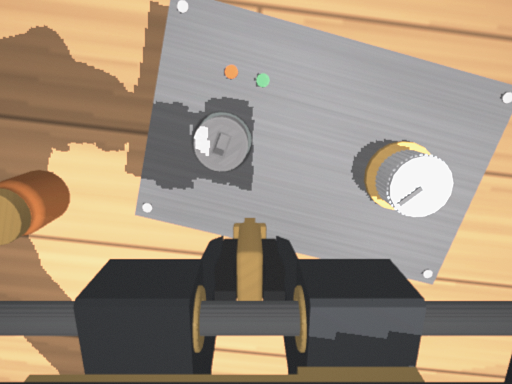

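```bash
python3 - <<'E'
from h import *
import pickle
im=pickle.load(open("w3.pkl","rb"));c=im["color"]
a=cv2.resize(c[105:180,180:262],None,fx=5,fy=5,interpolation=cv2.INTER_NEAREST)
a=np.clip((a.astype(float)-20)*2.0,0,255).astype(np.uint8)
b=cv2.resize(c[135:225,350:465],None,fx=4,fy=4,interpolation=cv2.INTER_NEAREST)
h=max(a.shape[0],b.shape[0]);p=lambda x:np.vstack([x,np.zeros((h-x.shape[0],x.shape[1],3),np.uint8)])
cv2.imwrite("pics/w3c.png",np.hstack([p(a),p(b)])[:,:800] if 0 else cv2.resize(np.hstack([p(a),p(b)]),None,fx=.9,fy=.9))
E
```

```text
(no output)
```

View pics/w3c.png

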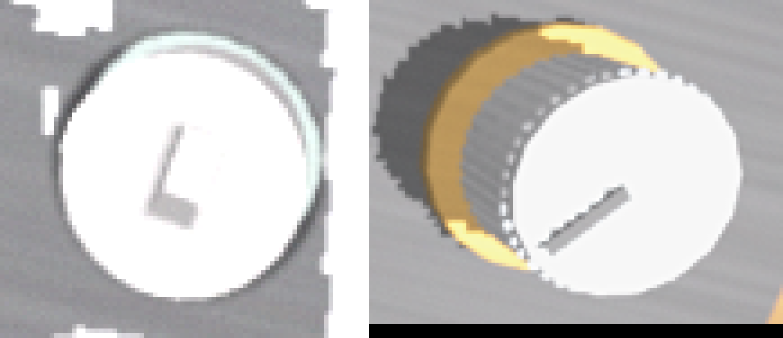

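The slot shows at (221,143), leaning about 20° to the right in the image. The cap centre is near (422,186) with its bar pointing lower left. I'll move the key close behind the slot and look again.

move_arm(commands=[5, -10, 10, 0, 0, 0.1, 10, -20, 20, 0, 0, 0.2, 15, -29, 35, 0, 0, 0.3, 15, -29, 47, 0, 0, 0.34, 15, -29, 47, 0, 0, 0.34, 15, -29, 47, 0, 0, 0.34, 15, -29, 47, 0, 0, 0.34, 15, -29, 47, 0, 0, 0.34])

```text
t: 8.3
tcp_pos: [0.5386, 0.1292, 0.1816]
tool_rot: [[0.975, -0.22, 0.001], [-0.22, -0.975, 0.0], [0.001, -0.001, -1.0]]
ft_force: [0.9, 0.4, -0.6]
width: 0.11
finger_force: 30.0
```

```bash
python3 - <<'E'
from h import *
s=state();print(s["t"],np.round(s["tcp_pos"],4),np.round(s["joint_pos"],2))
im=shot("wrist")
rec(im,"keyway",1);r=regions_of("keyway",im)
if r:
    m=r[0]["pixels"].astype(np.uint8);c=max(cv2.findContours(m,0,2)[0],key=cv2.contourArea);print(cv2.fitEllipse(c),cv2.boundingRect(c))
    x,y,w,h=cv2.boundingRect(c)
    print(proj(im,np.array([.563,.1232,.112])))
x0,y0=max(0,x-20),max(0,y-20)
g=im["color"][y0:y+h+60,x0:x+w+60]
big=cv2.resize(g,None,fx=4,fy=4,interpolation=2);gr=cv2.cvtColor(big,6)
lo,hi=np.percentile(gr[80:80+4*h,80:80+4*w],[2,98]);print(x0,y0,g.shape,lo,hi)
st=np.clip((gr.astype(float)-lo)/(hi-lo)*255,0,255).astype(np.uint8)
st=st[:590,:790];cv2.imwrite("pics/w4.png",st)
import pickle;pickle.dump(im,open("w4.pkl","wb"))
E
```

```text
8.3 [0.5386 0.1292 0.1816] [-0.37  0.67  0.09  1.85 -0.09  0.62 -2.02]
keyway 0.59 [0.5612 0.1224 0.1127]
((247.98724365234375, 172.74302673339844), (62.499366760253906, 67.47381591796875), 173.17898559570312) (218, 139, 62, 68)
(np.float64(248.92136209746943), np.float64(173.84737259507398))
198 119 (148, 142, 3) 94.0 249.0
```

View pics/w4.png

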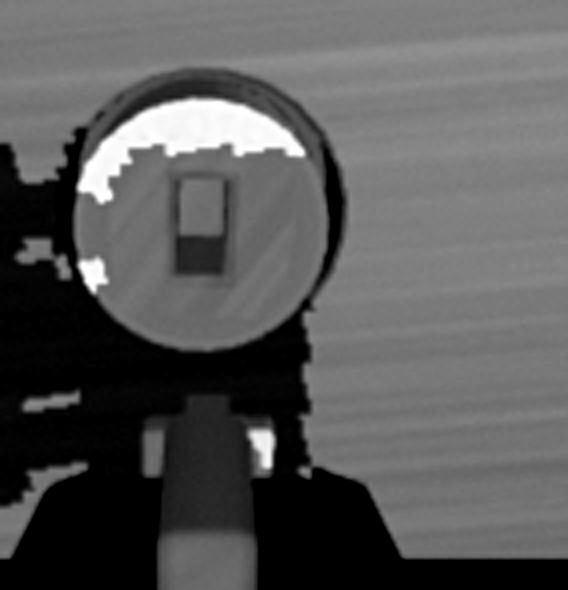

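```bash
python3 - <<'E'
from h import *
import pickle
im=pickle.load(open("w4.pkl","rb"))
Rt=np.array([[.975,-.22,.001],[-.22,-.975,0],[.001,-.001,-1]]);t=np.array([.5386,.1292,.1816])
px=lambda a,b:((a+.5)/4-.5+198,(b+.5)/4-.5+119)
for n,a,b,z in(("c",202.5,224,.112),("tl",178,174,.112),("tr",231,174,.112),("bl",174,275,.112),("br",225,275,.112),("cyl L",75,222,.112),("cyl R",328,222,.112),("cylB",202,351,.112),("cylT",202,97,.112),("tipL",188,397,.1459),("tipR",230,397,.1459)):
    p=onz(im,*px(a,b),z);print(n,np.round(p,4),np.round(Rt.T@(p-t)*1000,1))
E
```

```text
c [0.5626 0.1238 0.112 ] [24.5  0.1 69.6]
tl [0.5716 0.1258 0.112 ] [32.9 -3.9 69.6]
tr [0.5697 0.1173 0.112 ] [32.9  4.8 69.6]
bl [0.5551 0.1303 0.112 ] [15.8 -4.7 69.6]
br [0.5532 0.122  0.112 ] [15.8  3.9 69.6]
cyl L [0.5676 0.1443 0.112 ] [ 24.9 -21.   69.6]
cyl R [0.5583 0.1034 0.112 ] [24.8 20.9 69.6]
cylB [0.541  0.1287 0.112 ] [ 2.4 -0.  69.6]
cylT [0.583  0.1192 0.112 ] [45.4  0.  69.6]
tipL [0.5454 0.1297 0.1459] [ 6.5 -2.  35.7]
tipR [0.5441 0.1238 0.1459] [ 6.5  4.1 35.7]
```

move_arm(commands=[12, 0, 0, 0, 0, 0.04, 23, -0.7, 0, 0, 0, 0.04, 23, -0.7, 10, 0, 0, 0.04, 23, -0.7, 20, 0, 0, 0.04, 23, -0.7, 28, 0, 0, 0.04, 23, -0.7, 28, 0, 0, 0.04, 23, -0.7, 28, 0, 0, 0.04, 23, -0.7, 28, 0, 0, 0.04])

```text
t: 9.12
tcp_pos: [0.5603, 0.1253, 0.1526]
tool_rot: [[0.966, -0.259, -0.001], [-0.259, -0.966, -0.0], [-0.0, 0.0, -1.0]]
ft_force: [0.3, 0.4, -0.2]
width: 0.112
finger_force: 30.0
```

```bash
python3 - <<'E'
from h import *
s=state();print(s["t"],np.round(s["tcp_pos"],4),np.round(s["ft_force"],1))
im=shot("wrist")
g=im["color"][170:290,190:310]
big=cv2.resize(g,None,fx=5,fy=5,interpolation=2).astype(float)
cv2.imwrite("pics/w5.png",(255*(np.clip(big/255,0,1))**.5).astype(np.uint8)[:598])
import pickle;pickle.dump(im,open("w5.pkl","wb"))
E
```

```text
9.1167 [0.5603 0.1253 0.1526] [ 0.3  0.4 -0.2]
```

View pics/w5.png

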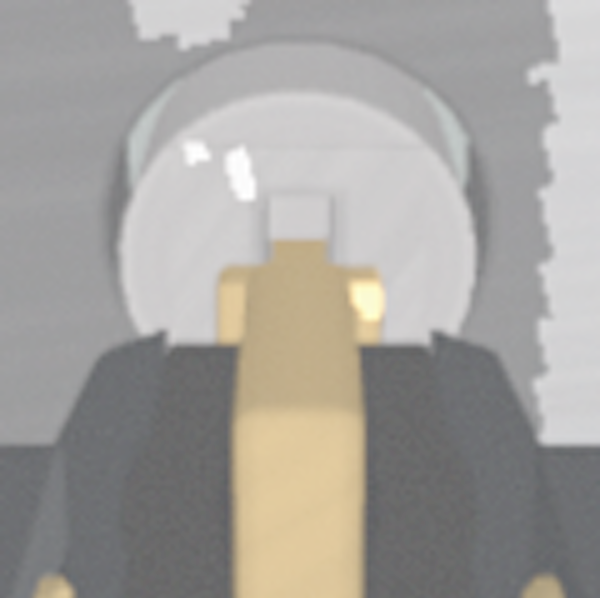

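Blade and slot are laterally aligned (both centred at crop column ~300). I'll insert in stages.

move_arm(commands=[0, 0, 4, 0, 0, 0, 0, 0, 8, 0, 0, 0, 0, 0, 12, 0, 0, 0, 0, 0, 16, 0, 0, 0, 0, 0, 16, 0, 0, 0])

```text
t: 9.58
tcp_pos: [0.56, 0.1251, 0.1358]
tool_rot: [[0.966, -0.259, -0.002], [-0.259, -0.966, -0.0], [-0.001, 0.001, -1.0]]
ft_force: [-0.4, -1.3, -0.7]
width: 0.107
finger_force: 30.0
```

move_arm(commands=[0, 0, 4, 0, 0, 0, 0, 0, 8, 0, 0, 0, 0, 0, 12, 0, 0, 0, 0, 0, 14, 0, 0, 0, 0, 0, 16, 0, 0, 0, 0, 0, 16, 0, 0, 0, 0, 0, 16, 0, 0, 0])

```text
t: 10.17
tcp_pos: [0.5606, 0.1252, 0.1206]
tool_rot: [[0.966, -0.259, -0.0], [-0.259, -0.966, -0.0], [-0.0, 0.0, -1.0]]
ft_force: [-0.4, 0.1, -0.8]
width: 0.109
finger_force: 30.0
```

Inserted about 27 mm. Joint 7 (about -2.06) lacks range for the clockwise turn, so I'll release, lift, turn a half turn back and regrip.

move_arm(commands=[0, 0, 0, 0, 0, 0, 0, 0, 0, 0, 0, 0, 0, 0, 0, 0, 0, 0, 0, 0, 0, 0, 0, 0, 0, 0, 0, 0, 0, 0, 1.8, 0, -10, 0, 0, 0, 1.8, 0, -30, 0, 0, 0, 1.8, 0, -50, 0, 0, 0, 1.8, 0, -50, 0, 0, 0], gripper=-0.2)

```text
t: 10.92
tcp_pos: [0.5651, 0.1251, 0.1747]
tool_rot: [[0.966, -0.26, 0.007], [-0.26, -0.966, 0.002], [0.006, -0.003, -1.0]]
ft_force: [0.5, 0.0, 0.6]
width: 0.604
finger_force: 0.0
```

move_arm(commands=[0, 0, 0, 0, 0, -0.12, 0, 0, 0, 0, 0, -0.24, 0, 0, 0, 0, 0, -0.36, 0, 0, 0, 0, 0, -0.48, 0, 0, 0, 0, 0, -0.6, 0, 0, 0, 0, 0, -0.72, 0, 0, 0, 0, 0, -0.84, 0, 0, 0, 0, 0, -0.96, 0, 0, 0, 0, 0, -1.08, 0, 0, 0, 0, 0, -1.2, 0, 0, 0, 0, 0, -1.32, 0, 0, 0, 0, 0, -1.44])

```text
t: 11.92
tcp_pos: [0.5625, 0.1245, 0.1708]
tool_rot: [[0.378, 0.926, 0.0], [0.926, -0.378, -0.0], [-0.0, 0.0, -1.0]]
ft_force: [-0.3, -0.3, -0.4]
width: 0.604
finger_force: 0.0
```

move_arm(commands=[0, 0, 0, 0, 0, -0.12, 0, 0, 0, 0, 0, -0.24, 0, 0, 0, 0, 0, -0.36, 0, 0, 0, 0, 0, -0.48, 0, 0, 0, 0, 0, -0.6, 0, 0, 0, 0, 0, -0.72, 0, 0, 0, 0, 0, -0.84, 0, 0, 0, 0, 0, -0.96, 0, 0, 0, 0, 0, -1.08, 0, 0, 0, 0, 0, -1.2, 0, 0, 0, 0, 0, -1.32, 0, 0, 0, 0, 0, -1.44])

```text
t: 12.92
tcp_pos: [0.5625, 0.1243, 0.1707]
tool_rot: [[-0.869, 0.496, 0.0], [0.496, 0.869, -0.001], [-0.001, -0.001, -1.0]]
ft_force: [1.0, 0.5, 0.0]
width: 0.597
finger_force: 0.0
```

move_arm(commands=[0, 0, 0, 0, 0, -0.12, 0, 0, 0, 0, 0, -0.24, 0, 0, 0, 0, 0, -0.26, 0, 0, 0, 0, 0, -0.26, 0, 0, 0, 0, 0, -0.26, 0, 0, 0, 0, 0, -0.26])

```text
t: 13.42
tcp_pos: [0.5624, 0.1247, 0.1708]
tool_rot: [[-0.965, 0.263, 0.0], [0.263, 0.965, -0.0], [-0.0, -0.0, -1.0]]
ft_force: [0.2, -0.4, -0.1]
width: 0.603
finger_force: 0.0
```

```bash
python3 - <<'E'
from h import *
s=state();print(s["t"],np.round(s["tcp_pos"],4),np.round(s["tool_rot"],3).tolist(),np.round(s["joint_pos"],2),s["width"])
im=shot("wrist");r=regions_of("key",im);print([(x["score"],x["pixels"].sum()) for x in r])
rec(im,"key",1)
cv2.imwrite("pics/w6.png",im["color"])
Rt=np.array(s["tool_rot"]);t=np.array(s["tcp_pos"])
if r:
    f,c=fit([(im,r[0]["pixels"])],lambda p:boxes(p[0],p[1],p[2],.152,KEYB),[.562,.1245,-.26],[.004,.004,.1]);print(f,c)
    print("tool",Rt.T@(np.r_[f[:2],.138]-t)*1000)
E
```

```text
13.4167 [0.5624 0.1247 0.1708] [[-0.965, 0.263, 0.0], [0.263, 0.965, -0.0], [-0.0, -0.0, -1.0]] [ 0.14  0.82 -0.79  1.77  0.74  0.88  0.32] 0.6030144583468249
[(0.75, np.int64(1505))]
key 0.9 [0.5558 0.1267 0.1552]
[ 0.56193432  0.12427891 -0.26625081] 0.08777000304228777
tool [ 0.37061633 -0.49893442 32.7660499 ]
```

View pics/w6.png

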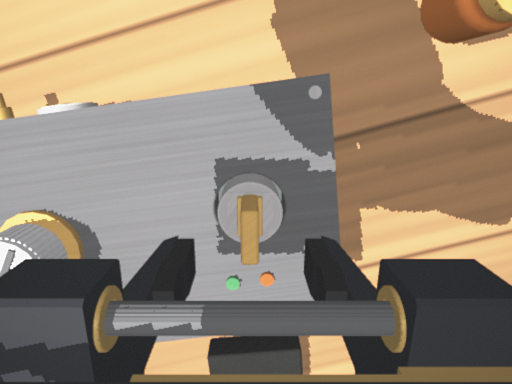

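The key at (250,225) stands upright in the switch, centred and aligned. I regrip it.

move_arm(commands=[0.3, -0.4, 30, 0, 0, 0, 0.3, -0.4, 50, 0, 0, 0, 0.3, -0.4, 50, 0, 0, 0, 0.3, -0.4, 50, 0, 0, 0])

```text
t: 13.9
tcp_pos: [0.5614, 0.1244, 0.1203]
tool_rot: [[-0.965, 0.261, -0.002], [0.261, 0.965, -0.001], [0.001, -0.001, -1.0]]
ft_force: [0.4, 0.3, -0.5]
width: 0.602
finger_force: 0.0
```

move_arm(commands=[0, 0, 0, 0, 0, 0, 0, 0, 0, 0, 0, 0, 0, 0, 0, 0, 0, 0, 0, 0, 0, 0, 0, 0, 0, 0, 0, 0, 0, 0, 0, 0, 0, 0, 0, 0, 0, 0, 0, 0, 0, 0, 0, 0, 0, 0, 0, 0, 0, 0, 0, 0, 0, 0], gripper=1)

```text
t: 14.65
tcp_pos: [0.5621, 0.1245, 0.1209]
tool_rot: [[-0.965, 0.261, 0.0], [0.261, 0.965, -0.0], [-0.0, 0.0, -1.0]]
ft_force: [-0.2, 0.5, 2.6]
width: 0.11
finger_force: 30.0
```

move_arm(commands=[0, 0, 1, 0, 0, 0.1, 0, 0, 1, 0, 0, 0.2, 0, 0, 1, 0, 0, 0.3, 0, 0, 1, 0, 0, 0.4, 0, 0, 1, 0, 0, 0.5, 0, 0, 1, 0, 0, 0.6, 0, 0, 1, 0, 0, 0.7, 0, 0, 1, 0, 0, 0.75, 0, 0, 1, 0, 0, 0.75])

```text
t: 15.4
tcp_pos: [0.5625, 0.1247, 0.1208]
tool_rot: [[-0.527, 0.85, 0.002], [0.85, 0.527, -0.0], [-0.001, 0.001, -1.0]]
ft_force: [-1.1, -0.7, 7.4]
width: 0.111
finger_force: 30.0
```

```bash
python3 - <<'E'
from h import *
s=state();print(s["t"],np.round(s["tcp_pos"],4),np.round(s["tool_rot"],3).tolist(),np.round(s["joint_pos"],2),s["width"],s["ft_force"],s["torque"])
E
```

```text
15.4 [0.5625 0.1247 0.1208] [[-0.527, 0.85, 0.002], [0.85, 0.527, -0.0], [-0.001, 0.001, -1.0]] [ 0.01  0.84 -0.54  1.81  0.65  0.68 -0.35] 0.11115143191745865 [-1.10470215 -0.69560434  7.4440553 ] [-0.16224315  0.18509341 -0.05536555]
```

move_arm(commands=[0, 0, 0, 0, 0, 0.1, 0, 0, 0, 0, 0, 0.2, 0, 0, 0, 0, 0, 0.28, 0, 0, 0, 0, 0, 0.35, 0, 0, 0, 0, 0, 0.35, 0, 0, 0, 0, 0, 0.35])

```text
t: 15.9
tcp_pos: [0.5623, 0.1246, 0.1208]
tool_rot: [[-0.205, 0.979, 0.001], [0.979, 0.205, -0.0], [-0.001, 0.001, -1.0]]
ft_force: [-1.4, -1.2, 8.8]
width: 0.111
finger_force: 30.0
```

```bash
python3 - <<'E'
from h import *
s=state();R_=np.array(s["tool_rot"]);print(np.arctan2(R_[1,0],R_[0,0]),s["ft_force"],s["torque"])
E
```

```text
1.7776790013681931 [-1.44749222 -1.24969186  8.80245636] [-0.26724447  0.25651236 -0.07105974]
```

move_arm(commands=[0, 0, 0, 0, 0, 0.06, 0, 0, 0, 0, 0, 0.12, 0, 0, 0, 0, 0, 0.18, 0, 0, 0, 0, 0, 0.18, 0, 0, 0, 0, 0, 0.18])

```text
t: 16.32
tcp_pos: [0.5621, 0.1248, 0.1208]
tool_rot: [[-0.029, 1.0, 0.001], [1.0, 0.029, -0.0], [-0.0, 0.001, -1.0]]
ft_force: [-1.4, -1.4, 8.4]
width: 0.114
finger_force: 30.0
```

```bash
python3 - <<'E'
from h import *
s=state();R_=np.array(s["tool_rot"]);print(np.arctan2(R_[1,0],R_[0,0]),s["ft_force"],s["torque"])
E
```

```text
1.6001320367862097 [-1.38401584 -1.3925078   8.38138884] [-0.22282715  0.33993663  0.51926419]
```

The torque rose to 0.52 N m, so the switch is at its stop. I hold, release, lift and check.

move_arm(commands=[0, 0, 0, 0, 0, 0, 0, 0, 0, 0, 0, 0, 0, 0, 0, 0, 0, 0, 0, 0, 0, 0, 0, 0])

```text
t: 16.65
tcp_pos: [0.5621, 0.1249, 0.1208]
tool_rot: [[-0.029, 1.0, 0.001], [1.0, 0.029, -0.0], [-0.0, 0.001, -1.0]]
ft_force: [-1.5, -1.6, 9.2]
width: 0.112
finger_force: 30.0
```

move_arm(commands=[0, 0, 0, 0, 0, 0, 0, 0, 0, 0, 0, 0, 0, 0, 0, 0, 0, 0, 0, 0, 0, 0, 0, 0, 0, 0, 0, 0, 0, 0, 0, 0, 0, 0, 0, 0, 0, 0, -10, 0, 0, 0, 0, 0, -40, 0, 0, 0, 0, 0, -70, 0, 0, 0, 0, 0, -90, 0, 0, 0, 0, 0, -90, 0, 0, 0, 0, 0, -90, 0, 0, 0], gripper=-1)

```text
t: 17.65
tcp_pos: [0.5627, 0.1246, 0.2113]
tool_rot: [[-0.027, 1.0, 0.003], [1.0, 0.027, 0.001], [0.001, 0.003, -1.0]]
ft_force: [1.1, -1.0, -0.3]
width: 0.988
finger_force: 0.0
```

```bash
python3 - <<'E'
from h import *
import pickle
w=pickle.load(open("w3.pkl","rb"));print("cap w3",[np.round(onz(w,421.7,186.1,z),4) for z in(.137,.140,.143)])
s=state();print(s["t"],np.round(s["tcp_pos"],4),np.round(s["tool_rot"],3).tolist(),np.round(s["joint_pos"],2),s["width"])
im=shot("wrist");r=regions_of("key",im);print([(x["score"],x["pixels"].sum()) for x in r])
if r:
    print(fit([(im,r[0]["pixels"])],lambda p:boxes(p[0],p[1],p[2],.152,KEYB),[.562,.1245,-1.5],[.004,.004,.1]))
rec(im,"cap_top",1);pickle.dump(im,open("w7.pkl","wb"));cv2.imwrite("pics/w7.png",im["color"])
E
```

```text
cap w3 [array([ 0.5521, -0.0274,  0.137 ]), array([ 0.5527, -0.0257,  0.14  ]), array([ 0.5533, -0.024 ,  0.143 ])]
17.65 [0.5627 0.1246 0.2113] [[-0.027, 1.0, 0.003], [1.0, 0.027, 0.001], [0.001, 0.003, -1.0]] [-0.02  0.69 -0.48  1.74  0.42  0.81 -0.67] 0.9883531862462163
[(0.8, np.int64(1023))]
(array([ 0.56213888,  0.12395907, -1.39905616]), np.float64(0.09779301952541619))
cap_top 0.79 [ 0.5492 -0.0062  0.135 ]
```

View pics/w7.png

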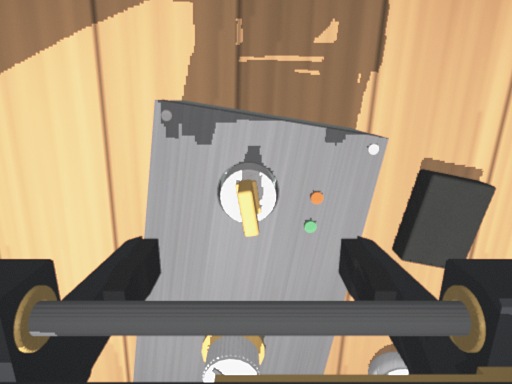

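The key stands in the switch near (250,205), yaw about -1.40 rad, a turn of about 1.1 from its -0.27 start, and at the stop. Next I go over the cap while unwinding joint 7.

move_arm(commands=[-20, -2, 0, 0, 0, -0.12, -40, -4, 0, 0, 0, -0.24, -60, -6, 0, 0, 0, -0.36, -80, -8, 0, 0, 0, -0.48, -100, -10, 0, 0, 0, -0.6, -120, -12, 0, 0, 0, -0.72, -140, -13, 0, 0, 0, -0.84, -150, -14, 0, 0, 0, -0.96, -150, -14, 0, 0, 0, -1.08, -150, -14, 0, 0, 0, -1.2, -150, -14, 0, 0, 0, -1.32, -150, -14, 0, 0, 0, -1.44])

```text
t: 18.8
tcp_pos: [0.5513, -0.0262, 0.2084]
tool_rot: [[-0.995, 0.098, -0.002], [0.098, 0.995, 0.0], [0.002, -0.0, -1.0]]
ft_force: [0.5, -0.5, 0.4]
width: 0.999
finger_force: 0.0
```

move_arm(commands=[0, 0, 0, 0, 0, -0.12, 0, 0, 0, 0, 0, -0.24, 0, 0, 0, 0, 0, -0.36, 0, 0, 0, 0, 0, -0.48, 0, 0, 0, 0, 0, -0.6, 0, 0, 0, 0, 0, -0.72, 0, 0, 0, 0, 0, -0.84, 0, 0, 0, 0, 0, -0.96, 0, 0, 0, 0, 0, -1.08, 0, 0, 0, 0, 0, -1.2, 0, 0, 0, 0, 0, -1.2, 0, 0, 0, 0, 0, -1.2])

```text
t: 19.8
tcp_pos: [0.5514, -0.0259, 0.2086]
tool_rot: [[-0.46, -0.888, -0.002], [-0.888, 0.46, 0.001], [0.0, 0.002, -1.0]]
ft_force: [0.4, 0.0, -0.5]
width: 1.0
finger_force: 0.0
```

```bash
cat >> h.py <<'E'
def capfit(im,m,p0,S=4):
    a=np.linspace(0,2*np.pi,60)
    mod=lambda p:[[np.array([p[0]+.023*np.cos(t),p[1]+.023*np.sin(t),p[2]-k]) for t in a for k in(0,.03)]]
    return fit([(im,m)],mod,p0,[.005,.005,.005])
E
python3 - <<'E'
from h import *
import pickle
s=state();print(s["t"],np.round(s["tcp_pos"],4),np.round(s["joint_pos"],2),s["width"])
im=shot("wrist");rec(im,"cap_top",1);r=regions_of("cap_top",im)
Rt=np.array(s["tool_rot"]);t=np.array(s["tcp_pos"])
if r:
    f,c=capfit(im,r[0]["pixels"],[.5527,-.0257,.140]);print(r[0]["score"],f,c,"tool",Rt.T@(f-t)*1000)
cv2.imwrite("pics/w8.png",im["color"]);pickle.dump(im,open("w8.pkl","wb"))
E
```

```text
19.8 [ 0.5514 -0.0259  0.2086] [ 0.58  0.89 -1.18  1.79  0.92  1.13  1.75] 1.0004037938490542
cap_top 0.9 [ 0.5491 -0.0316  0.1412]
0.97 [ 0.55171525 -0.02522871  0.1372319 ] 0.025814601282632688 tool [-0.75599567 -0.08428302 71.34240237]
```

View pics/w8.png

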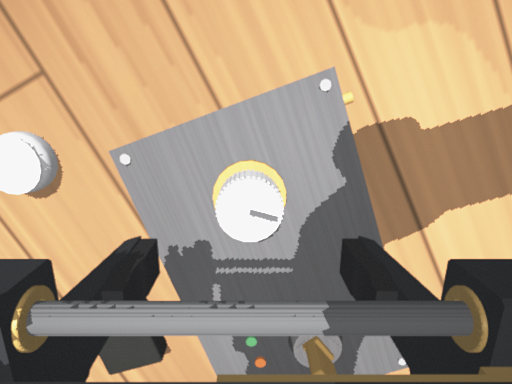

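The cap shows at (250,207), with its bar at about 2.5 rad (within 2.2–2.9), the position fit agreeing within about 1 mm. I descend and grip.

move_arm(commands=[0, 0, 30, 0, 0, 0, 0, 0, 60, 0, 0, 0, 0, 0, 85, 0, 0, 0, 0, 0, 94.5, 0, 0, 0, 0, 0, 94.5, 0, 0, 0, 0, 0, 94.5, 0, 0, 0])

```text
t: 20.45
tcp_pos: [0.5523, -0.0254, 0.1158]
tool_rot: [[-0.457, -0.889, 0.0], [-0.889, 0.457, 0.0], [-0.001, -0.0, -1.0]]
ft_force: [-0.1, 0.3, -0.1]
width: 0.996
finger_force: 0.0
```

move_arm(commands=[0, 0, 0, 0, 0, 0, 0, 0, 0, 0, 0, 0, 0, 0, 0, 0, 0, 0, 0, 0, 0, 0, 0, 0, 0, 0, 0, 0, 0, 0, 0, 0, 0, 0, 0, 0, 0, 0, 0, 0, 0, 0, 0, 0, 0, 0, 0, 0, 0, 0, 0, 0, 0, 0], gripper=1)

```text
t: 21.2
tcp_pos: [0.5516, -0.0256, 0.1154]
tool_rot: [[-0.457, -0.89, -0.001], [-0.89, 0.457, 0.0], [0.0, 0.001, -1.0]]
ft_force: [-2.8, -0.5, 3.7]
width: 0.512
finger_force: 30.0
```

move_arm(commands=[0, 0, 0.15, 0, 0, 0.12, 0, 0, 0.3, 0, 0, 0.24, 0, 0, 0.45, 0, 0, 0.36, 0, 0, 0.6, 0, 0, 0.48, 0, 0, 0.75, 0, 0, 0.6, 0, 0, 0.9, 0, 0, 0.72, 0, 0, 1.05, 0, 0, 0.84, 0, 0, 1.2, 0, 0, 0.96, 0, 0, 1.35, 0, 0, 1.08, 0, 0, 1.5, 0, 0, 1.2, 0, 0, 1.65, 0, 0, 1.32, 0, 0, 1.8, 0, 0, 1.44])

```text
t: 22.2
tcp_pos: [0.5512, -0.0247, 0.1135]
tool_rot: [[-0.94, 0.341, -0.001], [0.341, 0.94, 0.001], [0.001, 0.001, -1.0]]
ft_force: [-2.2, 2.0, 3.2]
width: 0.513
finger_force: 30.0
```

```bash
cat > st.py <<'E'
from h import *
s=state();R_=np.array(s["tool_rot"]);print(s["t"],"yaw",np.arctan2(R_[1,0],R_[0,0]),np.round(s["tcp_pos"],4),np.round(s["ft_force"],1),np.round(s["torque"],2),np.round(s["joint_pos"],2),s["width"],s["finger_force"])
E
python3 st.py
```

```text
22.2 yaw 2.7934561966141187 [ 0.5512 -0.0247  0.1135] [-2.2  2.   3.2] [0.45 0.44 0.09] [ 0.41  0.89 -0.79  1.87  0.9   0.78  0.33] 0.5133013015520855 29.99306682497263
```

move_arm(commands=[0, 0, 0.15, 0, 0, 0.12, 0, 0, 0.3, 0, 0, 0.24, 0, 0, 0.45, 0, 0, 0.36, 0, 0, 0.6, 0, 0, 0.48, 0, 0, 0.75, 0, 0, 0.6, 0, 0, 0.9, 0, 0, 0.72, 0, 0, 1.05, 0, 0, 0.84, 0, 0, 1.15, 0, 0, 0.94, 0, 0, 1.15, 0, 0, 0.94, 0, 0, 1.15, 0, 0, 0.94])

```text
t: 23.03
tcp_pos: [0.5518, -0.0242, 0.1124]
tool_rot: [[-0.287, 0.958, -0.0], [0.958, 0.287, 0.002], [0.002, 0.0, -1.0]]
ft_force: [-1.8, 4.1, 1.4]
width: 0.514
finger_force: 30.0
```

```bash
python3 st.py
```

```text
23.0333 yaw 1.862186448320684 [ 0.5518 -0.0242  0.1124] [-1.8  4.1  1.4] [ 0.87  0.43 -0.06] [ 0.28  0.83 -0.56  1.88  0.71  0.64 -0.43] 0.5143147222689799 30.00008376315236
```

move_arm(commands=[0, 0, 0.1, 0, 0, 0.06, 0, 0, 0.15, 0, 0, 0.12, 0, 0, 0.2, 0, 0, 0.2, 0, 0, 0.2, 0, 0, 0.2, 0, 0, 0.2, 0, 0, 0.2])

```text
t: 23.45
tcp_pos: [0.552, -0.0249, 0.1122]
tool_rot: [[-0.093, 0.996, 0.0], [0.996, 0.093, 0.001], [0.001, 0.0, -1.0]]
ft_force: [-1.5, 2.8, 2.6]
width: 0.515
finger_force: 30.0
```

```bash
python3 st.py
```

```text
23.45 yaw 1.663956077909809 [ 0.552  -0.0249  0.1122] [-1.5  2.8  2.6] [0.71 0.34 0.59] [ 0.26  0.82 -0.5   1.88  0.66  0.61 -0.58] 0.5151185202151309 29.99992858618498
```

move_arm(commands=[0, 0, 0, 0, 0, 0.04, 0, 0, 0, 0, 0, 0.08, 0, 0, 0, 0, 0, 0.08, 0, 0, 0, 0, 0, 0.08, 0, 0, 0, 0, 0, 0.08])

```text
t: 23.87
tcp_pos: [0.552, -0.0266, 0.1122]
tool_rot: [[-0.009, 1.0, -0.0], [1.0, 0.009, -0.001], [-0.001, -0.0, -1.0]]
ft_force: [-1.0, -1.0, 4.7]
width: 0.512
finger_force: 30.0
```

```bash
python3 st.py
```

```text
23.8667 yaw 1.5800980790601225 [ 0.552  -0.0266  0.1122] [-1.  -1.   4.7] [-0.14  0.33  0.8 ] [ 0.24  0.82 -0.48  1.88  0.64  0.6  -0.64] 0.5115373077808318 29.999440871179104
```

The cap is home, with 0.8 N m against the hard stop. I back it off a quarter turn.

move_arm(commands=[0, 0, -0.15, 0, 0, -0.12, 0, 0, -0.3, 0, 0, -0.24, 0, 0, -0.45, 0, 0, -0.36, 0, 0, -0.6, 0, 0, -0.48, 0, 0, -0.75, 0, 0, -0.6, 0, 0, -0.9, 0, 0, -0.72, 0, 0, -1.05, 0, 0, -0.84, 0, 0, -1.2, 0, 0, -0.96, 0, 0, -1.35, 0, 0, -1.08, 0, 0, -1.5, 0, 0, -1.2, 0, 0, -1.65, 0, 0, -1.32, 0, 0, -1.8, 0, 0, -1.44])

```text
t: 24.87
tcp_pos: [0.5536, -0.0252, 0.114]
tool_rot: [[-0.993, 0.12, 0.003], [0.12, 0.993, 0.003], [-0.002, 0.003, -1.0]]
ft_force: [1.1, 2.8, -0.1]
width: 0.514
finger_force: 30.0
```

move_arm(commands=[0, 0, -0.1, 0, 0, -0.08, 0, 0, -0.2, 0, 0, -0.14, 0, 0, -0.2, 0, 0, -0.14, 0, 0, -0.2, 0, 0, -0.14, 0, 0, -0.2, 0, 0, -0.14, 0, 0, -0.2, 0, 0, -0.14])

```text
t: 25.37
tcp_pos: [0.5536, -0.025, 0.1143]
tool_rot: [[-1.0, -0.014, 0.003], [-0.014, 1.0, 0.002], [-0.003, 0.002, -1.0]]
ft_force: [4.1, 3.5, -1.4]
width: 0.516
finger_force: 30.0
```

```bash
python3 st.py; python3 - <<'E'
from h import *
for n in("wrist","scene","side"):
    im=shot(n)
    for t in("key","cap_top","keyway","jar","tin","charcoal"):rec(im,t,1)
    if n=="wrist":a=im["color"]
    if n=="side":b=im["color"][150:270,190:350]
cv2.imwrite("pics/w9.png",np.hstack([cv2.resize(a,(400,300)),cv2.resize(b,(400,300))]))
E
```

```text
25.3667 yaw -3.1272983546476056 [ 0.5536 -0.025   0.1143] [ 4.1  3.5 -1.4] [ 0.9  -1.03  0.04] [ 0.45  0.92 -0.88  1.87  0.97  0.84  0.64] 0.5163064291557703 30.00020924024284
cap_top 0.77 [ 0.5372 -0.0256  0.1397]
keyway 0.6 [0.5596 0.1029 0.1053]
key 0.53 [ 0.5685 -0.0262  0.1394]
cap_top 0.56 [ 0.5639 -0.0243  0.1362]
keyway 0.49 [0.5773 0.1212 0.1132]
jar 0.63 [0.4789 0.3184 0.0609]
tin 0.87 [ 0.7683 -0.1472  0.0306]
charcoal 0.66 [0.7888 0.07   0.0324]
key 0.81 [0.5609 0.13   0.1329]
cap_top 0.51 [ 0.5374 -0.0179  0.1352]
keyway 0.54 [0.553  0.1393 0.1109]
jar 0.96 [0.4442 0.344  0.059 ]
tin 0.58 [ 0.7497 -0.1174  0.0267]
charcoal 0.6 [0.7784 0.0941 0.0299]
```

View pics/w9.png

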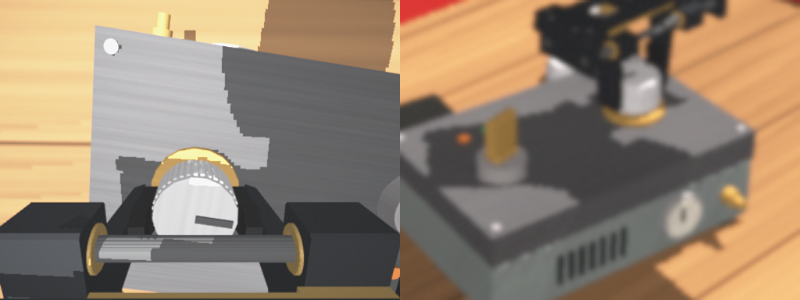

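The bar is at about 1.45–1.57 rad off home and the cap is gripped with 30 N. The key is seated in the turned switch and the bystanders are where they were.

```bash
python3 -c "
from rig import *
print(sign_off())"
```

```text
the job is handed in; nothing more can be done
None
```

I handed the job in at about 25.5 s with all steps done by my measurements (no verdict came back): the key is about 27 mm deep, the switch is at its stop, and the cap was screwed home and is now held about a quarter turn off (1.45–1.57 rad) at 30 N, with no sign that the jar, tin or charcoal moved.

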